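# Sort the hand-soldering kit back into its foam inserts

### The job

The rework is done and the soldering kit lies mixed on the bench: put the flush cutters, the flux syringe, the spool of solder and the roll of amber tape back into the foam tray, each lying flat on the yellow bottom of the cut-out that has its shape. Leave the white cup of screws where it stands.

Things in the scene. Friction and masses are not known exactly. Their poses are not given: they have to be found in the camera images.
- flush_cutters: flush cutters with blue handles, lying flat, 52 mm wide, 127 mm long, 13 mm high. Origin at the centre of the underside; z up; y runs along the tool: the handles end at y = +64 mm, the jaws at y = -64 mm. The handles are widest, 51 mm across x and nearly parallel, at y = +20 to +35 mm: the place to grip (centre of mass near y = +17 mm).
- syringe_axis (a point): flux syringe lying on its side, pale barrel of 22 mm diameter, 113 mm long over all. The point is on the barrel's axis, 11 mm above what it lies on, at half its length; y runs along the axis: the blue tip (5 mm thick) is from y = +38 to +56 mm, the barrel and plunger from y = -56 to +38 mm. It can roll, so x and z turn with it. Grip the barrel across near the point.
- solder_spool: spool of solder with green flanges standing on a flange, 53 mm diameter, 36 mm high; origin at the centre of the underside, z up. Grip across the flanges.
- kapton_roll: roll of amber tape lying flat, a ring of 62 mm outer and 41 mm inner diameter, 19 mm high; origin on its axis at the underside, z up. Grip across the outside.
- seat_cutters (a point): Black foam insert 104 x 158 mm in the 20 mm high tray, cut-out 10 mm deep with yellow floor 9 mm above the bench, foam top 19 mm. Wedge-shaped cut-out 142 mm long, up to 64 wide, narrow at the jaw end; a 40 mm finger channel at floor level crosses the whole insert at y = +5 to +45. Point: on the floor where the seated cutters' origin belongs, axes as theirs (handles to +y); 6 mm play.
- seat_syringe (a point): Black foam insert 104 x 158 mm in the 20 mm high tray, cut-out 10 mm deep with yellow floor 9 mm above the bench, foam top 19 mm. Straight cut-out, 34 mm wide from y = -63 to +45, then 18 wide (tip) to +63; finger recesses reach 43 mm to both sides at y = -20 to +20. Point: on the floor under the middle of the seated syringe, y toward the tip; 6 mm play.
- seat_spool (a point): Black foam insert 104 x 158 mm in the 20 mm high tray, cut-out 10 mm deep with yellow floor 9 mm above the bench, foam top 19 mm. Plain round cut-out, 67 mm diameter. Point: centre of its floor, z up; 7 mm play.
- seat_tape (a point): Black foam insert 104 x 158 mm in the 20 mm high tray, cut-out 10 mm deep with yellow floor 9 mm above the bench, foam top 19 mm. Round cut-out, 76 mm diameter, with a round black foam island in the middle (21 mm diameter, as high as the foam) that goes into the tape's core; 40 mm wide finger recesses reach 61 mm from the centre along +y and -y. Point: centre of the floor, z up; 7 mm play.
- cup_screws: white open cup of small screws, 58 mm diameter, 26 mm high, origin at the centre of the underside; a bystander, not to be moved.
Things that resemble listed ones, but are neither listed nor needed, are in the scene too. Leave any pink look-alike of the solder_spool alone.

How it is judged:
By the outcome, as a careful person would: the job done as asked, in the order asked, and still so for the second after the job is handed in, with the robot touching nothing.
It also fails if it takes over 112 s, if anything falls off the work surface, if the arm or the gripper's body presses on something with over 40 N, if the wrist force passes 120 N, or if a joint passes its speed limit or range.

### The arm

A 6-joint arm with a two-finger parallel gripper is mounted at the origin on a cart in front of the work surface, level with it; the furniture and walls round the work are solid. World frame = base frame: x ahead of the robot, y to its left, z up, the work surface at z = 0. Lengths are in m, angles in degrees, forces in N, time in s.
With the tool pointing down it reaches from about 0.4 to 0.825 m from the base axis. Payload 7 kg.
Tool frame: the origin (TCP) lies at the very end of the fingers, on their centre line; the grasp point (between the pads) lies 19 mm behind it; z points along the fingers, y is the line along which they close (so a half turn about z gives the same grasp; the last joint's range is limited). The gripper opens to 85 mm and grips with 20 to 120 N. Pads are 22 mm wide; open, the fingers measure 114 mm over their backs; the gripper's body (76 mm by 85 mm) begins 54 mm behind the grasp point. The pads swing forward as they close: fully open they stand 13 mm farther back than shut.
Start: joints at [-59.295, 20.546, 0.682, 0, -70.136, -16.507], TCP at [0.166, -0.654, 0.231] pointing down, gripper open.
Joint ranges: [-176.03, 176.03], [-82.01, 121.73], [-58.28, 71.71], [-173.87, 95.51], [-174.79, -0.11], [-173.66, 173.66]. Speed limits (degrees/s): [136.94, 136.94, 172.46, 180, 180, 180].

### API

Orientations are given as [roll, pitch, yaw] about the fixed x, y, z axes, in that order (R = Rz(yaw) Ry(pitch) Rx(roll)).
In Python, from bench import get_obs, camera, camera_params, hand_in gives the robot as it stands.
- The arm moves only by the shell command python3 -m crank 'ROWS' [FORCE]. ROWS is JSON, one flat list of numbers, 7 for each row, row after row: the shift along the world's x, y, z in cm, then the turn, a rotation vector about the world's x, y, z in rad, then the finger opening in cm, from 0 to 8.54. In form: [dx, dy, dz, wx, wy, wz, hand, dx, dy, dz, wx, wy, wz, hand, ...]. A call has 1 to 8 rows; each row is the pose to reach, as a shift and turn from the pose commanded when the call began; what a row does not reach only later rows make up. A row lasts 1/8 s, in which the tool goes at most 62.5 mm and 10.7 degrees, less where a joint would pass 70% of its speed; a pose out of reach is approached as far as the arm can. A call with a gripper value outside its range is refused whole. The fingers move at their own pace and stop on an object; FORCE is the grip in N (left out, the last holds). Time passes only in rows, so rows that repeat a pose let the fingers close. It gives the time, the measured TCP pose, the force, the opening and the grip force at its end, in the units of the state.
- get_obs(): the state, without advancing time (a new reading comes with each control period).
- camera(name): name is "scene" or "top"; returns the picture (420x560x3 uint8, blue, green, red); there is no depth.
- camera_params(name): a dict with "camera_matrix" (3x3 intrinsics, pixels), "distortion" ([k1, k2, p1, p2, k3] as OpenCV has them; the pictures are not rectified), "R" (3x3) and "t" (3): a world point X has camera coordinates R X + t. Camera axes: x right, y down, z forward; pixel columns grow to the right and rows downward; lengths in m; the calibration is good to about 2 mm. A picture is of the moment at which its call begins. camera_params takes no time and is no camera call.
- hand_in(): hands the job in; it is judged then, once.
The state is a dict: "t": time; "joints": joint angles; "qvel": joint speeds; "joint_efforts": joint torques, N m; "position": TCP position; "ee_rot": TCP orientation; "contact_force": force on the tool from outside, world axes, zero at the start; "ft_torque": the same for the moment, N m; "opening": finger opening in m; "finger_force": force on a finger pad.
Only numpy, scipy, OpenCV 4.12 (cv2) and the standard library are available. Lean on these libraries where they do the work, as an engineer would, in place of code of your own. Each camera call takes 0.05 s, during which the arm holds its last target. There are 200 camera calls.

## Working session

There is one attempt and no reset: what is moved stays moved. The work goes in short steps, Python scripts to look and compute and a shell command to move; the robot and the scene stay as the last step left them, time stands still between calls to the robot, and variables do not carry over. Pictures are saved under pics/ and viewed, at most 16 in all, crops included, and the job is handed in when it is done.

```bash
ls; mkdir -p pics; cat > h.py <<'E'
import numpy as np,cv2
from bench import *
def snap(n,f):
    im=camera(n); cv2.imwrite(f,im); return im
def p2w(n,uv,z):
    c=camera_params(n);K=np.array(c["camera_matrix"]);R=np.array(c["R"]);t=np.array(c["t"])
    u=cv2.undistortPoints(np.array(uv,float).reshape(-1,1,2),K,np.array(c["distortion"]))[:,0]
    d=np.c_[u,np.ones(len(u))]@R; o=-R.T@t
    z=np.broadcast_to(z,len(u))
    return o+d*((z-o[2])/d[:,2])[:,None]
E
python3 - <<'E'
from h import *
for n in("top","scene"):
    snap(n,f"pics/{n}0.png"); c=camera_params(n); print(n,-np.array(c["R"]).T@np.array(c["t"]),np.array(c["R"]).round(2).tolist())
print(get_obs())
E
```

```text
pics
top [ 0.37019493 -0.02767663  1.11001009] [[-0.06, -1.0, -0.0], [-0.98, 0.06, -0.2], [0.2, -0.01, -0.98]]
scene [-0.13329127 -1.14536814  0.73474499] [[0.84, -0.55, -0.01], [-0.27, -0.39, -0.88], [0.48, 0.74, -0.47]]
{'t': 0.1, 'joints': array([-5.92954911e+01,  2.05860431e+01,  6.36397159e-01, -1.68179247e-02,
       -7.01365173e+01, -1.65070559e+01]), 'qvel': array([ 0.05096893, -0.03952825,  0.19489619,  0.06470373,  0.01773215,
       -0.02736505]), 'joint_efforts': array([-1.93851505e-03, -5.84764159e+01,  2.94106919e+01,  6.95462868e+00,
       -3.22714863e-03, -1.27524197e-05]), 'position': array([ 0.16540427, -0.65394949,  0.23045486]), 'ee_rot': array([ 1.79912895e+02, -9.32491130e-03, -1.65808266e+02]), 'contact_force': array([ 0.57284822, -0.41095638,  0.58825032]), 'ft_torque': array([ 0.02224712, -0.02716488,  0.00541233]), 'finger_force': 0.0, 'opening': 0.08509708014905633}
```

View pics/top0.png

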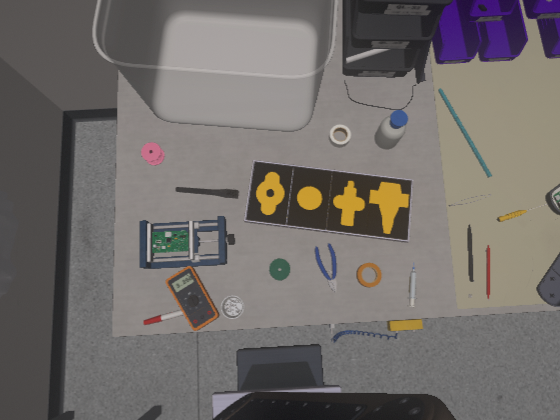

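View pics/scene0.png

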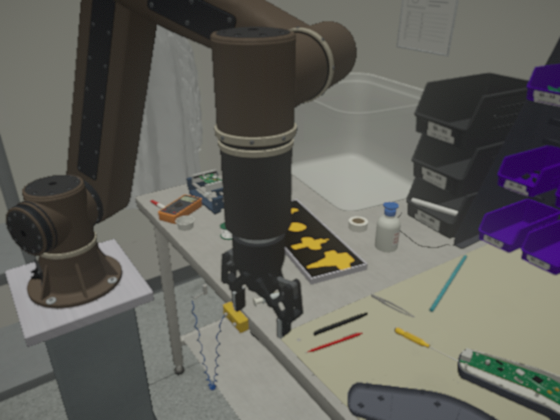

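Top view: 
- Amber tape: orange ring at (369,275). A pale roll at (340,135) is a decoy because it is not amber.
- Solder spool: green at (280,269). The pink one at (152,153) is the excluded look-alike.
- Cutters: (327,267), with blue handles. 
- Syringe: (412,286), a pale barrel. The red/white pen at (165,317) is not it.
- Cup: (232,307).

Next I'll confirm these in enlarged crops.

```bash
python3 - <<'E'
import cv2
im=cv2.imread("pics/top0.png")
def crop(x0,y0,x1,y1,s,f):
    c=cv2.resize(im[y0:y1,x0:x1],None,fx=s,fy=s,interpolation=cv2.INTER_CUBIC)
    for x in range(x0,x1,20): cv2.putText(c,str(x),((x-x0)*s,10),0,.35,(0,0,255));cv2.line(c,((x-x0)*s,12),((x-x0)*s,18),(0,0,255))
    for y in range(y0,y1,20): cv2.putText(c,str(y),(0,(y-y0)*s+4),0,.35,(0,0,255));cv2.line(c,(26,(y-y0)*s),(32,(y-y0)*s),(0,0,255))
    cv2.imwrite(f,c)
crop(260,230,440,320,4,"pics/items.png"); crop(240,155,420,245,4,"pics/tray.png")
E
```

```text
(no output)
```

View pics/items.png

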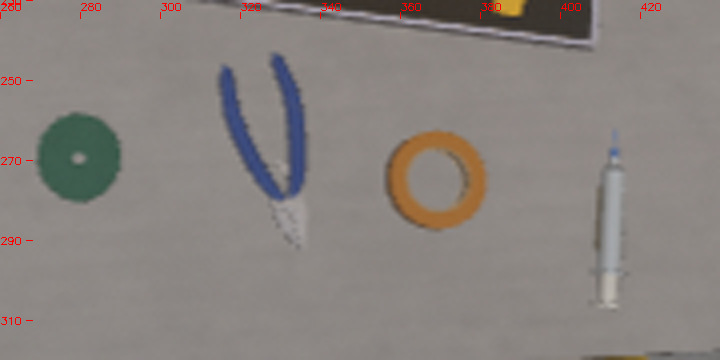

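View pics/tray.png

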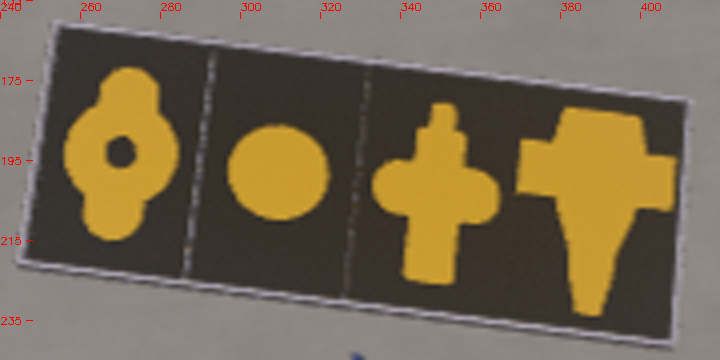

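The crops confirm the green spool (279.5,269), blue cutters (ends (316,247) and (327,244), jaw tip (334,292)), amber ring (369,275) and syringe (tip (413.5,262), end (411,306)). In the tray, from left to right, the cut-outs are tape, spool, syringe and cutters.

```bash
cat > meas.py <<'E'
from h import *
np.set_printoptions(precision=4,suppress=True)
im=cv2.imread("pics/top0.png"); hsv=cv2.cvtColor(im,cv2.COLOR_BGR2HSV)
def comp(lo,hi,x0,y0,x1,y1):
    m=np.zeros(im.shape[:2],np.uint8); m[y0:y1,x0:x1]=cv2.inRange(hsv,lo,hi)[y0:y1,x0:x1]
    return m
T=lambda uv,z:p2w("top",uv,z)
c=lambda x,y:[240+(x-1.5)/4,155+(y-1.5)/4]
k=T([c(55,22),c(690,100),c(675,345),c(18,262)],.02); print("tray corners\n",k,np.linalg.norm(k-np.roll(k,-1,0),axis=1))
h=comp((15,100,80),(35,255,255),240,155,420,245)
for x0,x1,n in((250,288,"tape"),(290,328,"spool"),(330,367,"syr"),(368,412,"cut")):
    cc=[p for p in cv2.findContours(h,0,1)[0] if cv2.contourArea(p)>50 and x0<p[:,0,0].mean()<x1]
    w=T(cc[0][:,0].astype(float),.009); print(n,len(cc),"bbox mid",cv2.minAreaRect((w[:,:2]*1000).astype(np.float32)), "moment",end=" ")
    mm=cv2.moments(cc[0]); print(T([[mm["m10"]/mm["m00"],mm["m01"]/mm["m00"]]],.009))
def rr(m,z,n):
    cc=max(cv2.findContours(m,0,1)[0],key=cv2.contourArea); w=T(cc[:,0].astype(float),z); print(n,cv2.minEnclosingCircle((w[:,:2]*1000).astype(np.float32)),w[:,:2].mean(0))
rr(comp((45,60,20),(90,255,255),265,250,295,290),.036,"spool")
rr(comp((5,100,80),(22,255,255),350,255,390,295),.019,"tape")
d=lambda x,y:[260+(x-1.5)/4,230+(y-1.5)/4]
print("syr",T([d(615,130),d(608,306),d(613,165),d(609,270)],[.011]*4))
print("cut",T([d(226,67),d(277,55),d(302,250)],[.008]*3)); 
print("cut handles wide",T([d(226,100),d(303,110),d(220,67),d(282,55)],.008))
print(T([[227,300],[232,307]],.026))
E
python3 meas.py
```

```text
tray corners
 [[ 0.7394  0.0283  0.02  ]
 [ 0.6605 -0.3935  0.02  ]
 [ 0.497  -0.3641  0.02  ]
 [ 0.5761  0.0597  0.02  ]] [0.4291 0.1662 0.4311 0.1663]
tape 1 bbox mid ((649.2255249023438, -11.269638061523438), (76.86966705322266, 112.93793487548828), 53.71853256225586) moment [[ 0.6484 -0.0114  0.009 ]]
spool 1 bbox mid ((629.9652099609375, -116.7034912109375), (67.13238525390625, 63.342506408691406), 86.72080993652344) moment [[ 0.6295 -0.1161  0.009 ]]
syr 1 bbox mid ((605.5484008789062, -221.478271484375), (86.85078430175781, 111.99894714355469), 45.274169921875) moment [[ 0.607  -0.2199  0.009 ]]
cut 1 bbox mid ((602.1786499023438, -317.2576904296875), (109.32622528076172, 136.96054077148438), 50.33329391479492) moment [[ 0.6046 -0.3271  0.009 ]]
spool ((442.80816650390625, -24.530799865722656), 26.20914077758789) [ 0.4434 -0.0251]
tape ((416.43670654296875, -253.21759033203125), 31.358015060424805) [ 0.4168 -0.2532]
syr [[ 0.4421 -0.3733  0.011 ]
 [ 0.3316 -0.3556  0.011 ]
 [ 0.4198 -0.3693  0.011 ]
 [ 0.3538 -0.3589  0.011 ]]
cut [[ 0.4978 -0.1248  0.008 ]
 [ 0.5037 -0.1588  0.008 ]
 [ 0.3776 -0.1648  0.008 ]]
cut handles wide [[ 0.4762 -0.1233  0.008 ]
 [ 0.4669 -0.1729  0.008 ]
 [ 0.498  -0.1209  0.008 ]
 [ 0.5035 -0.1621  0.008 ]]
[[0.3736 0.1102 0.026 ]
 [0.3557 0.0982 0.026 ]]
```

```bash
python3 - <<'E' 
import io,contextlib
with contextlib.redirect_stdout(io.StringIO()):
    from meas import *
m=comp((105,90,40),(130,255,255),305,238,345,285)
ys,xs=np.nonzero(m); w=T(np.c_[xs,ys].astype(float),.009)[:,:2]
for a in(8,10.3,12.5):
    a=np.radians(a);e=np.array([np.cos(a),np.sin(a)]);n=np.array([-e[1],e[0]])
    o=np.array([.4395,-.1533]); q=(w-o)@np.c_[e,n]*1000
    print(np.degrees(a),q.min(0),q.max(0))
    for s in range(0,60,10):
        k=q[abs(q[:,0]-s-5)<5]; print(s,k[:,1].min().round(1),k[:,1].max().round(1),end="; ")
# seats: direction check
S=T([c(602,112),c(588,315),c(519,167),c(674,183)],.009)
print("\ncut seat handle end, jaw end, channel ends",S[:,:2])
e=np.array([.983,-.1834]);n=np.array([.1834,.983])
print((S[:,:2]-[.5889,-.3247])@np.c_[e,n])
S=T([c(443,103),c(428,284),c(373,187),c(500,197)],.009); print((S[:,:2]-[.6085,-.2198])@np.c_[e,n])
E
```

```text
8.0 [-27.9172 -21.5678] [61.0713 25.8222]
0 -18.7 21.7; 10 -21.0 24.6; 20 -21.6 25.5; 30 -21.3 25.8; 40 -20.5 24.7; 50 -17.6 22.5; 10.3 [-27.7755 -22.6099] [60.8119 24.392 ]
0 -19.1 21.4; 10 -21.8 23.8; 20 -22.4 24.4; 30 -22.6 24.3; 40 -22.1 23.7; 50 -19.7 21.0; 12.5 [-27.5981 -23.8239] [61.4742 23.3237]
0 -19.4 21.1; 10 -22.5 22.1; 20 -23.2 23.3; 30 -23.8 22.8; 40 -22.7 22.1; 50 -21.7 19.1; 
cut seat handle end, jaw end, channel ends [[ 0.6585 -0.3369]
 [ 0.5213 -0.3126]
 [ 0.6237 -0.2772]
 [ 0.6068 -0.3796]]
[[ 0.0707  0.0008]
 [-0.0687 -0.0005]
 [ 0.0255  0.0531]
 [ 0.0277 -0.0507]]
[[ 0.0633  0.0011]
 [-0.0614 -0.0008]
 [-0.0006  0.042 ]
 [ 0.0033 -0.0428]]
```

```bash
python3 -m crank '[29.9,50.6,-6,0,0,-0.056,7, 29.9,50.6,-6,0,0,-0.056,7, 29.9,50.6,-6,0,0,-0.056,7, 29.9,50.6,-6,0,0,-0.056,7, 29.9,50.6,-6,0,0,-0.056,7, 29.9,50.6,-6,0,0,-0.056,7, 29.9,50.6,-6,0,0,-0.056,7, 29.9,50.6,-6,0,0,-0.056,7]' 40
```

```text
t: 1.1
position: [0.4192, -0.2242, 0.1804]
ee_rot: [-180.0, 0.0, -169.0]
contact_force: [0.3, -1.5, -0.4]
opening: 0.0698
finger_force: 0.0
```

```bash
python3 -m crank '[0,0,0,0,0,0,7,0,0,0,0,0,0,7]'
```

```text
t: 1.35
position: [0.4185, -0.2258, 0.1803]
ee_rot: [180.0, -0.0, -168.9]
contact_force: [-0.8, -0.5, 0.3]
opening: 0.0699
finger_force: 0.0
```

```bash
python3 -m crank '[4.65,7.8,-5,0,0,0,7, 4.65,7.8,-8,0,0,0,7, 4.65,7.8,-13,0,0,0,7, 4.65,7.8,-15,0,0,0,7, 4.65,7.8,-16.5,0,0,0,7, 4.65,7.8,-16.5,0,0,0,7]'; python3 -c "
from h import *
im=snap('top','pics/t1.png'); s=snap('scene','pics/s1.png')
a=cv2.resize(im[220:330,250:410],None,fx=3,fy=3); b=cv2.resize(s[190:310,150:320],(480,339)); cv2.imwrite('pics/c1.png',np.vstack([a[:330],b[:,:480]])[:600])"
```

```text
t: 2.1
position: [0.4637, -0.1496, 0.0145]
ee_rot: [180.0, -0.2, -169.2]
contact_force: [-0.3, 0.4, -0.1]
opening: 0.0702
finger_force: 0.0
```

View pics/c1.png

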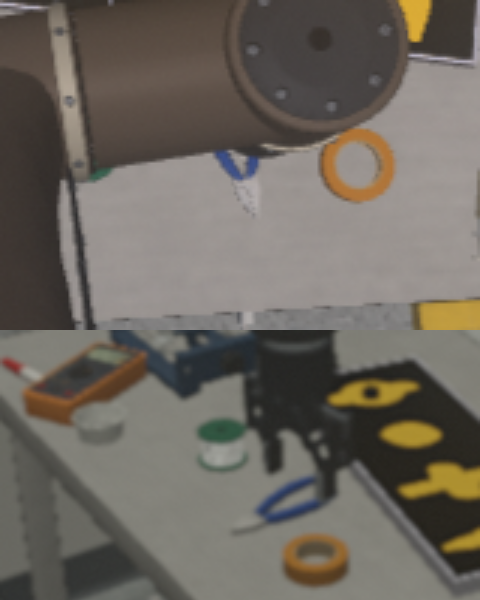

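The gripper straddles the blue handles and the tips are just above the bench. I'll descend and close.

```bash
python3 -m crank '[0.1,0.1,-1.1,0,0,0,7, 0.1,0.1,-1.1,0,0,0,7, 0.1,0.1,-1.1,0,0,0,4, 0.1,0.1,-1.1,0,0,0,4, 0.1,0.1,-1.1,0,0,0,4, 0.1,0.1,-1.1,0,0,0,4]' 40
```

```text
t: 2.95
position: [0.4663, -0.1471, 0.0051]
ee_rot: [-180.0, 0.0, -169.0]
contact_force: [-1.1, 1.7, 4.8]
opening: 0.0477
finger_force: 40.1
```

```bash
python3 -m crank '[0,0,4,0,0,0,4, 0,0,9,0,0,0,4, 5,-6,9,0,0,-0.12,4, 9,-11,9,0,0,-0.25,4, 14.95,-18.2,9,0,0,-0.377,4, 14.95,-18.2,9,0,0,-0.377,4, 14.95,-18.2,9,0,0,-0.377,4, 14.95,-18.2,9,0,0,-0.377,4]'; python3 -c "
from h import *
print(get_obs()['position'],get_obs()['ee_rot'])
im=snap('top','pics/t2.png'); s=snap('scene','pics/s2.png')
b=cv2.resize(s[190:310,200:400],None,fx=3,fy=3); cv2.imwrite('pics/c2.png',b)"
```

```text
t: 3.95
position: [0.6149, -0.3289, 0.0937]
ee_rot: [180.0, -0.1, 169.4]
contact_force: [0.8, 0.4, -1.3]
opening: 0.0474
finger_force: 40.2
[ 0.61485494 -0.32890469  0.09366762] [ 1.79975116e+02 -8.74525394e-02  1.69354617e+02]
```

View pics/c2.png

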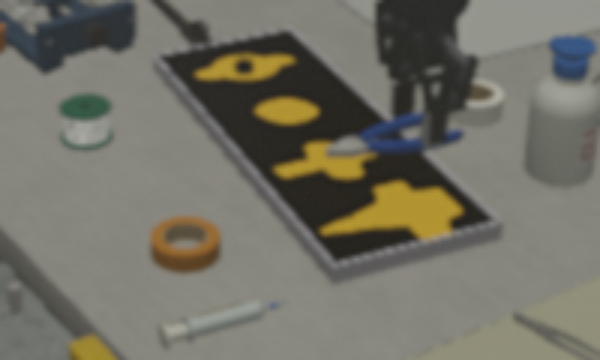

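Held level. I'll check the jaw tip, crop (328,150), and handle ends, (424,117) and (462,134), at the held height.

```bash
python3 -c "
from h import *
p=lambda x,y:[200+(x-1)/3,190+(y-1)/3]
w=p2w('scene',[p(328,151),p(424,118),p(462,134)],.095)[:,:2];print(w)
e=np.array([.983,-.1834]);n=np.array([.1834,.983])
print((w-[.5899,-.3249])@np.c_[e,n])"
```

```text
[[ 0.52811091 -0.31427141]
 [ 0.63415304 -0.3173645 ]
 [ 0.6429294  -0.357723  ]]
[[-0.06268796 -0.00088421]
 [ 0.04211873  0.01552341]
 [ 0.05814763 -0.02253942]]
```

```bash
python3 -m crank '[0,0,-4,0,0,0,4, 0,0,-6.5,0,0,0,4, 0,0,-7.5,0,0,0,4, 0,0,-7.9,0,0,0,4, 0,0,-7.9,0,0,0,4, 0,0,-7.9,0,0,0,6.6, 0,0,-7.9,0,0,0,6.6,0,0,-7.9,0,0,0,6.6]'; python3 -m crank '[0,0,3,0,0,0,6.6, 0,0,9,0,0,0,6, 0,0,9,0,0,0,5]'
```

```text
t: 5.05
position: [0.6158, -0.3293, 0.0159]
ee_rot: [-180.0, 0.0, 169.4]
contact_force: [-0.3, -0.2, -0.8]
opening: 0.0658
finger_force: 0.0
t: 5.42
position: [0.6189, -0.3305, 0.1117]
ee_rot: [-179.9, 0.6, 169.4]
contact_force: [0.3, 0.3, 0.1]
opening: 0.0499
finger_force: 0.0
```

```bash
python3 -m crank '[-22.9,-3.5,-1,0,0,0.026,4.5, -22.9,-3.5,-1,0,0,0.026,4.5, -22.9,-3.5,-1,0,0,0.026,4.5, -22.9,-3.5,-1,0,0,0.026,4.5, -22.9,-3.5,-4,0,0,0.026,4.5, -22.9,-3.5,-6,0,0,0.026,4.5, -22.9,-3.5,-6,0,0,0.026,4.5, -22.9,-3.5,-6,0,0,0.026,4.5]'; python3 -c "
from h import *
print(get_obs()['position'])
im=snap('top','pics/t3.png'); s=snap('scene','pics/s3.png')
a=cv2.resize(im[150:320,330:440],None,fx=3,fy=3); b=cv2.resize(s[190:320,200:360],None,fx=3,fy=3); b=cv2.copyMakeBorder(b,0,120,0,0,0); cv2.imwrite('pics/c3.png',np.hstack([a,b]))"
```

```text
t: 6.42
position: [0.3871, -0.3643, 0.0461]
ee_rot: [-180.0, 0.0, 170.9]
contact_force: [-0.4, -0.4, -0.2]
opening: 0.0454
finger_force: 0.0
[ 0.38705723 -0.36434478  0.04609696]
```

View pics/c3.png

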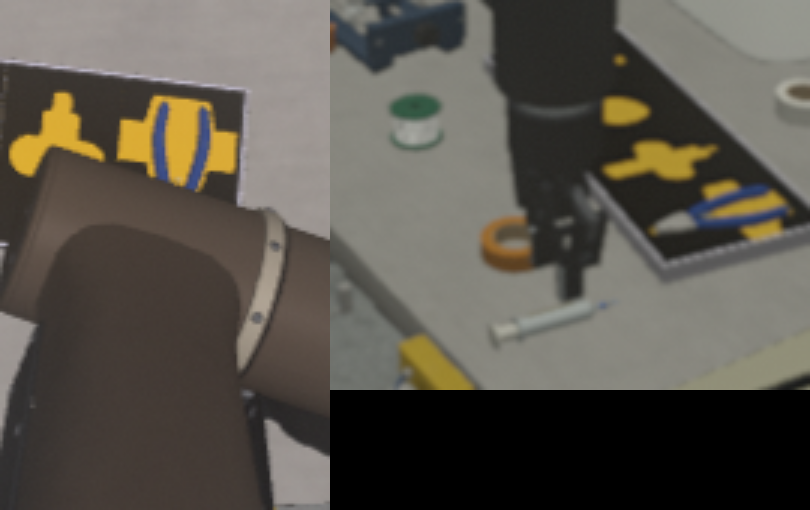

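The cutters lie inside their cut-out. The gripper is over the syringe barrel, so I'll descend and grip.

```bash
python3 -m crank '[0,0,-3,0,0,0,4.5, 0,0,-4.1,0,0,0,4.5, 0,0,-4.1,0,0,0,4.5, 0,0,-4.1,0,0,0,1.5, 0,0,-4.1,0,0,0,1.5, 0,0,-4.1,0,0,0,1.5, 0,0,-4.1,0,0,0,1.5]' 30; python3 -m crank '[0,0,3,0,0,0,1.5, 0,0,8,0,0,0,1.5, 0,0,8,0,0,0,1.5, 0,0,8,0,0,0,1.5]'
```

```text
t: 7.4
position: [0.3872, -0.3644, 0.0054]
ee_rot: [-180.0, 0.1, 170.9]
contact_force: [-0.5, 1.5, 5.7]
opening: 0.0206
finger_force: 29.8
t: 7.9
position: [0.3864, -0.3639, 0.0846]
ee_rot: [180.0, 0.0, 170.9]
contact_force: [-0.1, -0.2, -0.2]
opening: 0.0206
finger_force: 29.5
```

```bash
python3 -m crank '[22.25,14.45,0,0,0,-0.026,1.5, 22.25,14.45,0,0,0,-0.026,1.5, 22.25,14.45,0,0,0,-0.026,1.5, 22.25,14.45,0,0,0,-0.026,1.5, 22.25,14.45,0,0,0,-0.026,1.5, 22.25,14.45,0,0,0,-0.026,1.5,22.25,14.45,-2,0,0,-0.026,1.5,22.25,14.45,-2,0,0,-0.026,1.5]'; python3 -c "
from h import *
print(get_obs()['position'])
s=snap('scene','pics/s4.png')
cv2.imwrite('pics/c4.png',cv2.resize(s[190:310,220:380],None,fx=4,fy=4))"
```

```text
t: 8.9
position: [0.6063, -0.2202, 0.0625]
ee_rot: [-180.0, -0.3, 169.3]
contact_force: [-1.0, 0.3, 0.0]
opening: 0.0206
finger_force: 29.6
[ 0.6062926  -0.2202483   0.06254986]
```

View pics/c4.png

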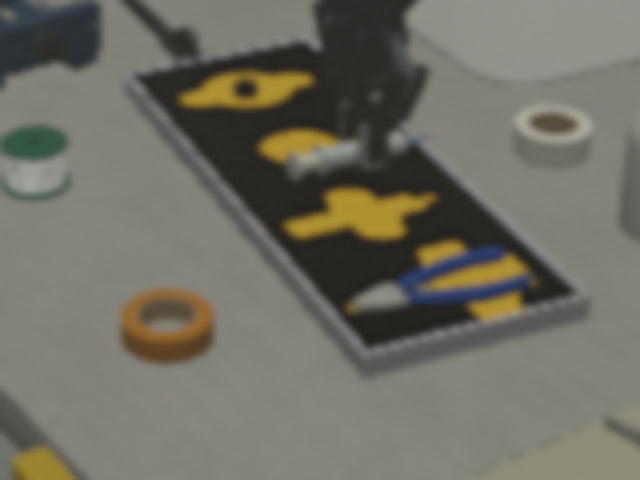

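Syringe held. Its plunger end is at crop (291,167) and its tip at (428,135).

```bash
python3 -c "
from h import *
p=lambda x,y:[220+(x-1.5)/4,190+(y-1.5)/4]
w=p2w('scene',[p(290,167),p(428,135)],.069)[:,:2]
e=np.array([.983,-.1834]);n=np.array([.1834,.983])
print(w,(w-[.6095,-.2199])@np.c_[e,n]);print(get_obs()['position'])"
```

```text
[[ 0.54459146 -0.21706492]
 [ 0.65289084 -0.23582816]] [[-0.06432505 -0.00911735]
 [ 0.04557442 -0.0076995 ]]
[ 0.60723862 -0.22039782  0.06371697]
```

```bash
python3 -c "
from h import *
c=camera_params('scene');K=np.array(c['camera_matrix']);R=np.array(c['R']);t=np.array(c['t'])
def pr(X): return cv2.projectPoints(np.array(X,float),cv2.Rodrigues(R)[0],t,K,np.array(c['distortion']))[0][:,0]
T=np.array([.6072,-.2204,.0637]);e=np.array([.983,-.1834,0])
P=[T]+[T+[0,0,z]+s*e for z in(.0056,) for s in(-.0565,.0565)]
q=(pr(P)-[220,190])*4+1.5;print(q)
im=cv2.resize(cv2.imread('pics/s4.png')[225:255,280:340],None,fx=12,fy=12,interpolation=2)
for u in pr(P): cv2.circle(im,tuple(((u-[280,225])*12+6).astype(int)),4,(0,0,255),-1)
cv2.imwrite('pics/c5.png',im)"
```

```text
[[363.97431963 150.46938365]
 [292.32602988 159.63216092]
 [434.14969024 128.05832857]]
```

View pics/c5.png

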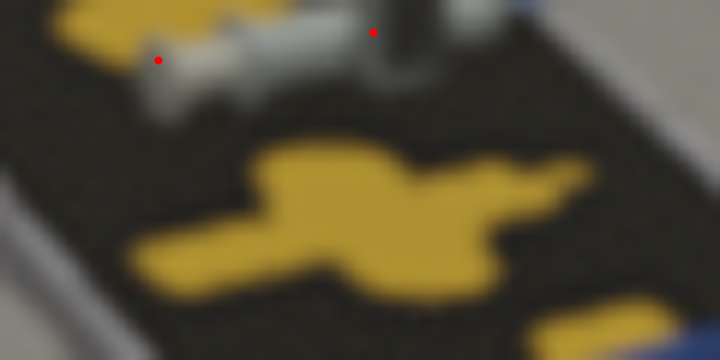

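If I assume the lateral offset is zero, which the grip forces, the image says the syringe hangs about 5 mm lower than planned and sits 5 mm short of the seat along its axis. I'll correct that and lower in small steps, watching the force.

```bash
python3 -m crank '[0.5,-0.1,-1.5,0,0,0,1.5, 0.5,-0.1,-3,0,0,0,1.5, 0.5,-0.1,-3.9,0,0,0,1.5, 0.5,-0.1,-3.9,0,0,0,1.5,0.5,-0.1,-3.9,0,0,0,1.5]'; for i in 1 2 3; do python3 -m crank '[0,0,-0.1,0,0,0,1.5,0,0,-0.2,0,0,0,1.5,0,0,-0.2,0,0,0,1.5]' | grep -E 'pos|cont'; done
```

```text
t: 9.57
position: [0.6143, -0.2206, 0.0257]
ee_rot: [-180.0, 0.0, 169.4]
contact_force: [0.3, -0.4, -0.2]
opening: 0.0209
finger_force: 29.6
position: [0.6141, -0.2206, 0.0237]
contact_force: [0.8, 0.0, -0.1]
position: [0.614, -0.2206, 0.0214]
contact_force: [-0.2, 0.2, -0.0]
position: [0.6143, -0.2206, 0.0197]
contact_force: [0.3, 0.5, 1.2]
```

```bash
for i in 1 2 3; do python3 -m crank '[-0.05,0,-0.1,0,0,0,1.5,-0.05,0,-0.15,0,0,0,1.5,-0.05,0,-0.15,0,0,0,1.5]' | grep -E 'pos|cont'; done
python3 -c "
from h import *
s=snap('scene','pics/s6.png')
cv2.imwrite('pics/c6.png',cv2.resize(s[215:275,270:360],None,fx=8,fy=8,interpolation=2))"
```

```text
position: [0.6141, -0.2206, 0.0184]
contact_force: [0.4, 1.6, 4.7]
position: [0.6138, -0.2204, 0.0168]
contact_force: [2.3, 3.9, 5.1]
position: [0.6137, -0.2205, 0.0162]
contact_force: [0.1, 3.1, 10.2]
```

View pics/c6.png

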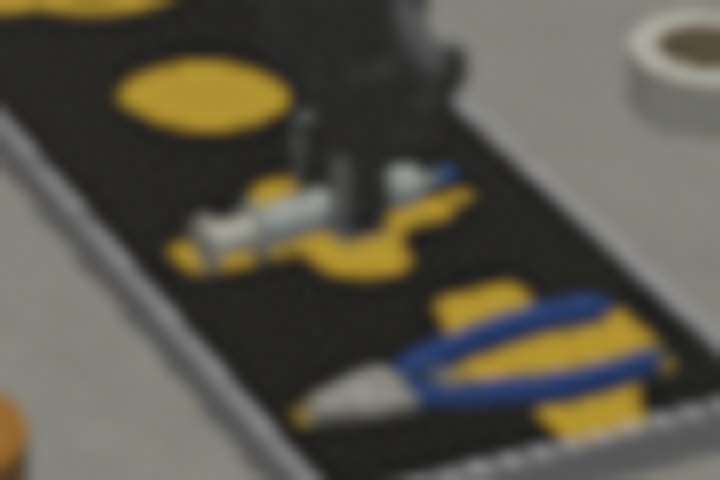

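Contact came where predicted, with the syringe lying in its cut-out (tip at crop (447,173), end at (205,235)). I'll release and retreat.

```bash
python3 -m crank '[0,0,0.2,0,0,0,1.5, 0,0,0.2,0,0,0,3, 0,0,0.2,0,0,0,4.5, 0,0,0.2,0,0,0,4.5,0,0,0.2,0,0,0,4.5, 0,0,3,0,0,0,4.5, 0,0,9,0,0,0,5, 0,0,12,0,0,0,7.5]'
```

```text
t: 12.88
position: [0.6137, -0.221, 0.1383]
ee_rot: [-180.0, 0.2, 169.4]
contact_force: [1.1, -0.3, 0.5]
opening: 0.0667
finger_force: 0.0
```

```bash
python3 -m crank '[-17.1,19.6,0,0,0,0,7.5, -17.1,19.6,0,0,0,0,7.5, -17.1,19.6,0,0,0,0,7.5, -17.1,19.6,0,0,0,0,7.5, -17.1,19.6,0,0,0,0,7.5, -17.1,19.6,-6,0,0,0,7.5, -17.1,19.6,-6,0,0,0,7.5,-17.1,19.6,-6,0,0,0,7.5]'; python3 -c "
from h import *
im=snap('top','pics/t7.png'); s=snap('scene','pics/s7.png')
a=cv2.resize(im[150:250,330:430],None,fx=4,fy=4); b=cv2.resize(s[180:280,180:280],None,fx=4,fy=4); cv2.imwrite('pics/c7.png',np.hstack([a,b]))"
```

```text
t: 13.88
position: [0.4425, -0.0249, 0.076]
ee_rot: [-180.0, 0.0, 169.4]
contact_force: [0.5, 0.3, 0.0]
opening: 0.075
finger_force: 0.0
```

View pics/c7.png

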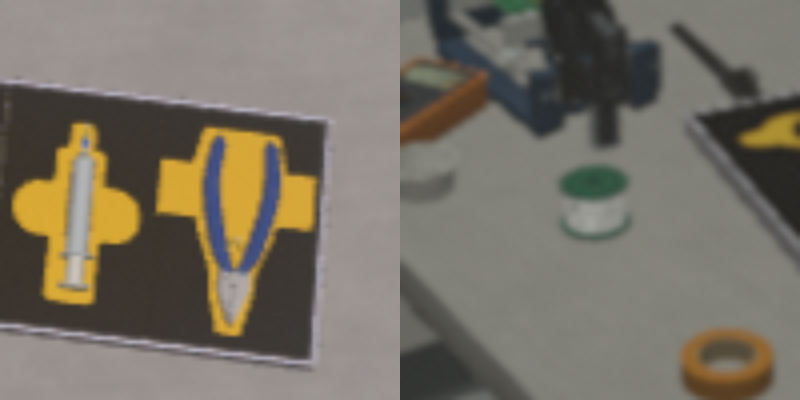

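Syringe and cutters are both well seated. The gripper is over the green spool, so I'll descend to TCP z 0.012 and grip.

```bash
python3 -m crank '[0,0,-3,0,0,0,7.5, 0,0,-5.5,0,0,0,7.5, 0,0,-6.4,0,0,0,7.5, 0,0,-6.4,0,0,0,4.5, 0,0,-6.4,0,0,0,4.5, 0,0,-6.4,0,0,0,4.5, 0,0,-6.4,0,0,0,4.5,0,0,-6.4,0,0,0,4.5]' 40; python3 -m crank '[0,0,3,0,0,0,4.5, 0,0,8,0,0,0,4.5, 0,0,8,0,0,0,4.5, 0,0,8,0,0,0,4.5]'
```

```text
t: 14.98
position: [0.4423, -0.0245, 0.0121]
ee_rot: [180.0, 0.1, 169.4]
contact_force: [-1.9, -0.6, 7.0]
opening: 0.0513
finger_force: 42.9
t: 15.48
position: [0.4413, -0.0246, 0.0911]
ee_rot: [180.0, 0.0, 169.4]
contact_force: [-0.1, -1.0, -2.4]
opening: 0.0513
finger_force: 43.2
```

```bash
python3 -m crank '[18.65,-9.1,0,0,0,0,4.5, 18.65,-9.1,0,0,0,0,4.5, 18.65,-9.1,0,0,0,0,4.5, 18.65,-9.1,0,0,0,0,4.5, 18.65,-9.1,-2,0,0,0,4.5, 18.65,-9.1,-3,0,0,0,4.5, 18.65,-9.1,-3,0,0,0,4.5,18.65,-9.1,-3,0,0,0,4.5]'; python3 -c "
from h import *
c=camera_params('scene');K=np.array(c['camera_matrix']);R=np.array(c['R']);t=np.array(c['t'])
s=snap('scene','pics/s8.png'); T=get_obs()['position'];print(T)
b=cv2.resize(s[170:270,240:360],None,fx=6,fy=6,interpolation=2)
a=np.linspace(0,6.28,60);P=np.r_[[T+[.0265*np.cos(k),.0265*np.sin(k),-.012] for k in a],[[.6287+.0335*np.cos(k),-.1155+.0335*np.sin(k),.019] for k in a]]
q=cv2.projectPoints(P,cv2.Rodrigues(R)[0],t,K,np.array(c['distortion']))[0][:,0]
for u in q: cv2.circle(b,tuple(((u-[240,170])*6+2.5).astype(int)),1,(0,0,255),-1)
cv2.imwrite('pics/c8.png',b)"
```

```text
t: 16.48
position: [0.6282, -0.1154, 0.0614]
ee_rot: [-180.0, 0.0, 169.4]
contact_force: [0.7, 0.1, -1.7]
opening: 0.0513
finger_force: 43.2
[ 0.62841736 -0.11536696  0.0617216 ]
```

View pics/c8.png

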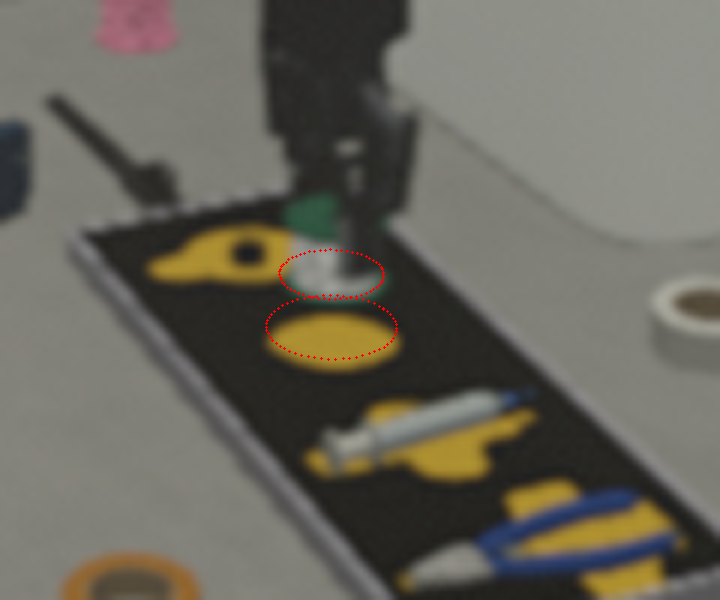

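The spool hangs upright over the yellow disc, and both are shifted from the overlay by the same calibration bias, so they line up. Lowering.

```bash
python3 -m crank '[0,0,-1.5,0,0,0,4.5, 0,0,-3,0,0,0,4.5, 0,0,-3.6,0,0,0,4.5, 0,0,-3.8,0,0,0,4.5,0,0,-3.9,0,0,0,4.5,0,0,-4,0,0,0,4.5,0,0,-4,0,0,0,4.5]'
```

```text
t: 17.4
position: [0.6283, -0.1156, 0.0213]
ee_rot: [180.0, 0.0, 169.4]
contact_force: [0.4, -1.1, -3.3]
opening: 0.0507
finger_force: 43.2
```

```bash
python3 -m crank '[0,0,-0.1,0,0,0,4.5,0,0,-0.2,0,0,0,4.5,0,0,-0.2,0,0,0,4.5]'|grep -E 'pos|cont';python3 -m crank '[0,0,-0.1,0,0,0,4.5,0,0,-0.2,0,0,0,4.5,0,0,-0.2,0,0,0,4.5]'|grep -E 'pos|cont'
```

```text
position: [0.6283, -0.1156, 0.0212]
contact_force: [-6.2, 1.4, 13.2]
position: [0.6284, -0.1156, 0.0211]
contact_force: [-11.1, 3.4, 28.8]
```

```bash
python3 -m crank '[0,0,0.35,0,0,0,4.5, 0,0,0.35,0,0,0,6, 0,0,0.35,0,0,0,7, 0,0,0.35,0,0,0,7, 0,0,0.35,0,0,0,7, 0,0,2,0,0,0,7, 0,0,6,0,0,0,7, 0,0,12,0,0,0,8]'
```

```text
t: 19.15
position: [0.627, -0.1157, 0.1377]
ee_rot: [-180.0, -0.2, 169.4]
contact_force: [1.4, -0.3, 0.5]
opening: 0.0802
finger_force: 0.0
```

```bash
python3 -m crank '[-5,-3,0,0,0,0.18,8, -9,-6,0,0,0,0.36,8, -13,-9,0,0,0,0.54,8, -17,-11,0,0,0,0.72,8, -21.1,-13.75,0,0,0,0.9,8, -21.1,-13.75,0,0,0,1.08,8, -21.1,-13.75,0,0,0,1.26,8, -21.1,-13.75,0,0,0,1.44,8]'; python3 -m crank '[0,0,-3,0,0,0.131,8,0,0,-6,0,0,0.131,8,0,0,-6,0,0,0.131,8,0,0,-6,0,0,0.131,8]';  python3 -c "
from h import *
im=snap('top','pics/t9.png'); s=snap('scene','pics/s9.png')
a=cv2.resize(im[150:250,270:370],None,fx=4,fy=4); b=cv2.resize(s[220:320,190:290],None,fx=4,fy=4); cv2.imwrite('pics/c9.png',np.hstack([a,b]))"
```

```text
t: 20.15
position: [0.4173, -0.2534, 0.1384]
ee_rot: [-179.9, 0.0, -107.8]
contact_force: [-0.6, 0.4, -0.6]
opening: 0.0799
finger_force: 0.0
t: 20.65
position: [0.4179, -0.2534, 0.0785]
ee_rot: [-179.9, -0.0, -100.6]
contact_force: [-0.3, -0.2, 0.7]
opening: 0.0802
finger_force: 0.0
```

View pics/c9.png

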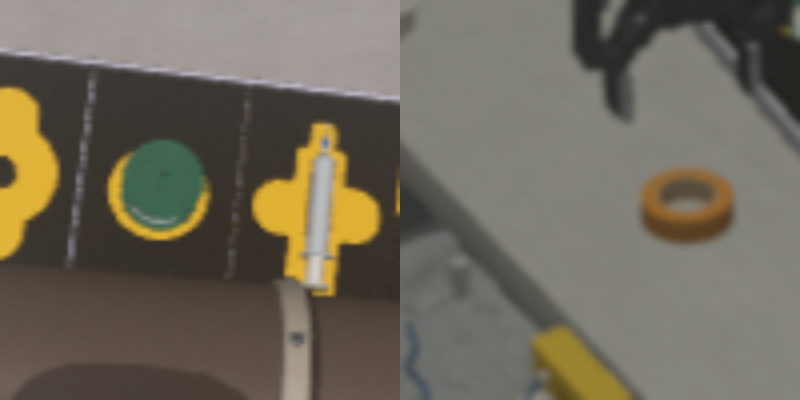

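The spool stands in its cut-out. The gripper is aligned over the amber tape, so I'll descend and grip.

```bash
python3 -m crank '[0,0,-4,0,0,0,8, 0,0,-6.5,0,0,0,8, 0,0,-7.3,0,0,0,8, 0,0,-7.3,0,0,0,8, 0,0,-7.3,0,0,0,5.5, 0,0,-7.3,0,0,0,5.5, 0,0,-7.3,0,0,0,5.5,0,0,-7.3,0,0,0,5.5]' 35; python3 -m crank '[0,0,3,0,0,0,5.5, 0,0,8,0,0,0,5.5, 0,0,8,0,0,0,5.5, 0,0,8,0,0,0,5.5]'
```

```text
t: 21.75
position: [0.418, -0.2533, 0.0056]
ee_rot: [-179.9, -0.0, -100.6]
contact_force: [-0.9, 1.9, 8.2]
opening: 0.0593
finger_force: 36.0
t: 22.25
position: [0.4172, -0.2531, 0.0847]
ee_rot: [-179.9, 0.0, -100.6]
contact_force: [-0.8, -1.2, -1.3]
opening: 0.0594
finger_force: 38.5
```

```bash
python3 -m crank '[23,24.25,0,0,0,0,5.5, 23,24.25,0,0,0,0,5.5, 23,24.25,0,0,0,0,5.5, 23,24.25,0,0,0,0,5.5, 23,24.25,0,0,0,0,5.5, 23,24.25,0,0,0,0,5.5, 23,24.25,-3,0,0,0,5.5,23,24.25,-3,0,0,0,5.5]'; python3 -m crank '[0,0,0,0,0,0,5.5]'; python3 -c "
from h import *
c=camera_params('scene');K=np.array(c['camera_matrix']);R=np.array(c['R']);t=np.array(c['t'])
s=snap('scene','pics/s10.png'); T=get_obs()['position'];print(T)
b=cv2.resize(s[160:260,230:350],None,fx=6,fy=6,interpolation=2)
a=np.linspace(0,6.28,60);P=np.r_[[T+[.031*np.cos(k),.031*np.sin(k),-.0056] for k in a],[[.648+.0105*np.cos(k),-.0107+.0105*np.sin(k),.019] for k in a]]
q=cv2.projectPoints(P,cv2.Rodrigues(R)[0],t,K,np.array(c['distortion']))[0][:,0]
for u in q: cv2.circle(b,tuple(((u-[230,160])*6+2.5).astype(int)),1,(0,0,255),-1)
cv2.imwrite('pics/c10.png',b)"
```

```text
t: 23.25
position: [0.6442, -0.0113, 0.0507]
ee_rot: [179.6, -0.1, -100.6]
contact_force: [0.3, -0.4, 0.2]
opening: 0.0591
finger_force: 38.5
t: 23.38
position: [0.6467, -0.0113, 0.0542]
ee_rot: [180.0, -0.0, -100.6]
contact_force: [0.5, 0.5, -0.3]
opening: 0.0593
finger_force: 38.5
[ 0.64720428 -0.01117994  0.05480472]
```

View pics/c10.png

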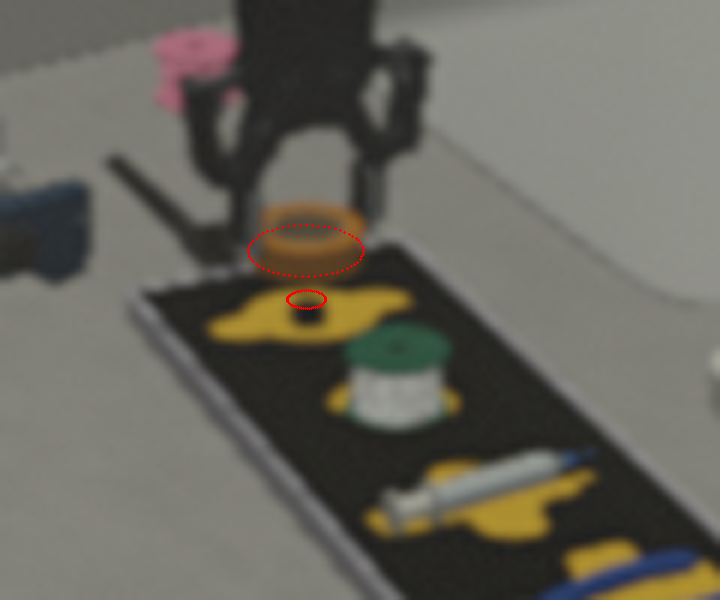

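The tape hangs flat and centred over the island within bias. The spool stands flat in its disc. Lowering.

```bash
python3 -m crank '[0.1,0.05,-1.5,0,0,0,5.5, 0.1,0.05,-2.5,0,0,0,5.5, 0.1,0.05,-3.2,0,0,0,5.5, 0.1,0.05,-3.6,0,0,0,5.5,0.1,0.05,-3.9,0,0,0,5.5,0.1,0.05,-3.9,0,0,0,5.5]';python3 -m crank '[0,0,-0.1,0,0,0,5.5,0,0,-0.2,0,0,0,5.5,0,0,-0.2,0,0,0,5.5]'|grep -E 'pos|cont'
```

```text
t: 24.18
position: [0.6482, -0.0101, 0.0151]
ee_rot: [-180.0, 0.0, -100.6]
contact_force: [0.2, -0.5, 0.5]
opening: 0.0592
finger_force: 38.5
position: [0.6484, -0.01, 0.0146]
contact_force: [-4.1, 0.3, 10.0]
```

Floor contact came at the predicted height. I'll release, retreat and look.

```bash
python3 -m crank '[0,0,0.15,0,0,0,5.5, 0,0,0.15,0,0,0,7, 0,0,0.15,0,0,0,7.8, 0,0,0.15,0,0,0,7.8, 0,0,0.15,0,0,0,7.8, 0,0,3,0,0,0,7.8, 0,0,8,0,0,0,7.8, 0,0,14,0,0,0,7.8]'; python3 -m crank '[-12,25,6,0,0,0,7.8,-12,25,6,0,0,0,7.8,-12,25,6,0,0,0,7.8,-12,25,6,0,0,0,7.8,-12,25,6,0,0,0,7.8,-12,25,6,0,0,0,7.8]'; python3 -c "
from h import *
im=snap('top','pics/t11.png'); s=snap('scene','pics/s11.png')
a=cv2.resize(im[150:330,220:420],None,fx=3.5,fy=3.5)[:350]; b=cv2.resize(s[180:280,200:400],(700,250))[:250]; cv2.imwrite('pics/c11.png',np.vstack([a,cv2.resize(s[190:262,220:420],(700,250))]))"
```

```text
t: 25.55
position: [0.6472, -0.0103, 0.1533]
ee_rot: [179.9, -0.1, -100.6]
contact_force: [1.1, -0.5, -0.3]
opening: 0.0781
finger_force: 0.0
t: 26.3
position: [0.5273, 0.2422, 0.2139]
ee_rot: [-179.9, 0.1, -100.4]
contact_force: [-0.1, -0.8, -0.4]
opening: 0.0782
finger_force: 0.0
```

View pics/c11.png

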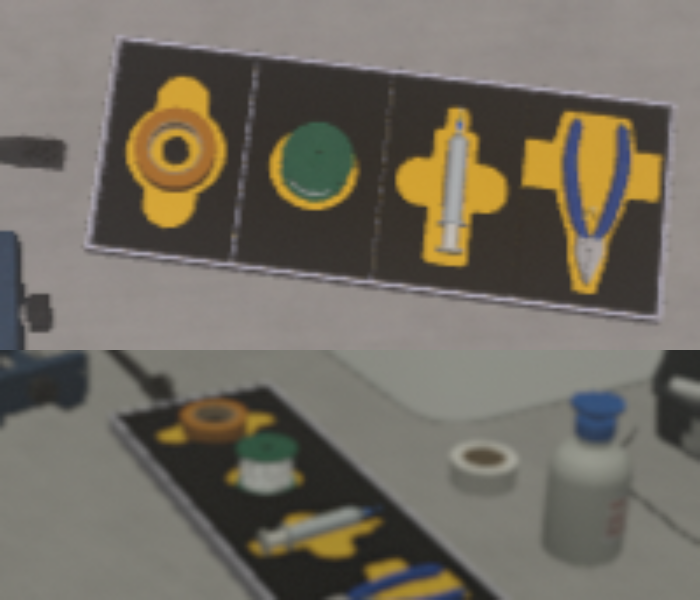

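All four are in their cut-outs. One quick number check that the spool is flat: its top flange centre at z = 0.045 should fall within the play of the seat.

```bash
python3 -c "
from h import *
im=cv2.imread('pics/t11.png');h=cv2.cvtColor(im,cv2.COLOR_BGR2HSV);m=cv2.inRange(h,(45,60,20),(90,255,255));m[:,:295]=0;m[:,330:]=0;m[:170]=0;m[220:]=0
c=max(cv2.findContours(m,0,1)[0],key=cv2.contourArea);w=p2w('top',c[:,0].astype(float),.045)[:,:2];print(w.mean(0),cv2.minAreaRect((w*1000).astype(np.float32)))"
```

```text
[ 0.62619182 -0.11538136] ((626.6010131835938, -116.79421997070312), (49.37431335449219, 56.1994743347168), 86.19852447509766)
```

```bash
python3 -c "
from bench import *
print(hand_in())"
```

```text
the job is handed in; nothing more can be done
None
```

The job is handed in: the flush cutters, flux syringe, solder spool and amber tape each lie in their matching cut-out in the final pictures, at about 26 s of the 112 s allowed, and I never moved the arm to the cup of screws.

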